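Put the stapler away in a tilt-out desk bin

ROBOT

A 6-joint arm with a two-finger parallel gripper is mounted at the origin on the work surface. World frame = base frame: x ahead of the robot, y to its left, z up, the work surface at z = 0. Lengths are in mm, angles in rad, forces in N, time in s.
With the tool pointing down it reaches from about 375 to 900 mm from the base axis. Payload 3.1 kg.
Tool frame: the origin (TCP) lies midway between the tips of the shut fingers; the grasp point (between the pads) lies 19 mm behind it; z points along the fingers, y is the line along which they close (so a half turn about z gives the same grasp; the last joint's range is limited). The gripper opens to 87 mm and grips with 3 to 60 N. Pads are 19 mm wide; open, the fingers measure 117 mm over their backs; the gripper's body (75 mm by 190 mm) begins 51 mm behind the grasp point.
Start: joints at [-1.355, 0.527, 1.433, -0, 1.181, -0.178], TCP at [239.833, -577.128, 222.548] pointing down, gripper open.
Joint ranges: [-3.08, 3.08], [-0.75, 2.2], [0.22, 2.44], [-1.43, 4.57], [0, 2.65], [-2.85, 2.85]. Speed limits (rad/s): [2.79, 2.79, 3.14, 3.14, 3.14, 3.14].

INTERFACE

Orientations are given as a unit quaternion [x, y, z, w].
In Python, from workcell import env, get_image gives the robot as it stands.
- The arm moves only by the tool move_arm, never from a script. Its argument "moves" is a list that holds one entry, the list of rows, each a list of 7 numbers: the shift along the tool's x, y, z in mm, then the turn, a rotation vector about the tool's x, y, z in rad, then the closure, from 0 (fully open) to 1 (shut). A call has 1 to 5 rows; each row is the pose to reach, as a shift and turn from the pose commanded when the call began, along the tool's axes at that moment; what a row does not reach only later rows make up. A row lasts 1/8 s, in which the tool goes at most 62.5 mm and 10.7 degrees, less where a joint would pass 70% of its speed; a pose out of reach is approached as far as the arm can. A call with a gripper value outside its range is refused whole. The fingers move at their own pace and stop on an object; the grip force is fixed at half the most. Time passes only in rows, so rows that repeat a pose let the fingers close. It gives the time, the measured TCP pose, the force, the opening and the grip force at its end, in the units of the state.
- env.sense(): the state, without advancing time (a new reading comes with each control period).
- get_image(name): name is "scene" or "top"; returns a dict with "image" (384x512x3 uint8, blue, green, red), "camera_matrix" (3x3 intrinsics, pixels), "D" ([k1, k2, p1, p2, k3] as OpenCV has them; the pictures are not rectified), "pose" (4x4, takes a point from camera to world coordinates). Camera axes: x right, y up, looking along -z (the intrinsics and any distortion apply to the point x, -y, -z); pixel columns grow to the right and rows downward; lengths in mm; the calibration is good to about 2 mm. A picture is of the moment at which its call begins. There is no depth.
- env.sign_off(): hands the job in; it is judged then, once.
The state is a dict: "clock": time; "joint_pos": joint angles; "dq": joint speeds; "joint_torque": joint torques, N m; "position": TCP position; "eef_rot": TCP orientation; "force": force on the tool from outside, world axes, zero at the start; "moment": the same for the moment, N m; "gripper_width": finger opening in mm; "gripper_force": force on a finger pad.
Only numpy, scipy, OpenCV 4.12 (cv2) and the standard library are available. Lean on these libraries where they do the work, as an engineer would, in place of code of your own. Each camera call takes 0.05 s, during which the arm holds its last target. There are 200 camera calls.

TASK

Put the red stapler away in the green tilt-out bin: tip that bin forward as far as it goes, put the stapler inside, let go of it, and push the bin back until it clicks shut. The orange bin has been left hanging open, so click that one shut as well, whenever it suits you. Leave the grey bin shut and the duck, mug and jar where they stand.

Things in the scene. Friction and masses are not known exactly. Their poses are not given: they have to be found in the camera images.
- green_case: White case, 146 mm deep (x), 156 wide (y), 164 high, that carries the green bin; fixed. Three alike stand side by side on a tray, 158 mm apart, in any order, all facing one way. Origin: centre of its underside, 8 mm above the desk; x runs from its open front to its back, z up. The top panel is set back: it covers x = -11 to 73 mm. In front of that it is open above, side walls 134 high
- orange_case: The same kind of case (same origin and axes) with the orange bin. In each case the bin turns forward on a level pivot along y at x = -46, z = 24 mm of the case. Nothing is in front of the cases
- grey_case: The same kind of case (same origin and axes) with the grey bin
- green_bin (a joint): Tilt of the green bin (rad): 0 shut and clicked; grows as its top tips forward, towards -x of the case; firm stop at 0.70. Starts shut, empty. A sprung ball catch resists closing from 0.15 to 0.065 and pulls home below 0.065: at the lip about 4 N click it shut, 5 N pull it free. Beyond 0.35 the empty bin rests where it is left; below, it sinks back onto the catch without clicking
- orange_bin (a joint): Tilt of the orange bin, same values, bin and catch as the green one. It starts hanging open between 0.42 and 0.68; rolls of tape in it
- grey_bin (a joint): Tilt of the grey bin, same values, bin and catch. Starts shut, boxes in it
- green_lip (a point): Centre of the top of the green bin's finger lip, which juts forward from the top of the bin's front wall; turns with the bin: x to the bin's back, y along the lip, z up the front wall. Lip 110 mm long, 16 deep, 5 thick. Front wall: outer face at x = 8, inner at x = 12 mm from here, its top level with here. From the pivot it lies at x = -33, z = 115 mm. Shut, it is 147 mm above the desk
- orange_lip (a point): The same point on the orange bin's lip
- grey_lip (a point): The same point on the grey bin's lip
- green_in (a point): Centre of the green bin's inner floor; turns with the bin: z up from the floor, x to the back, y across. Inside: x -58 to 58, y -66 to 66 mm; front wall 115 high, rear wall 85, walls 4 thick. The pivot is at x = -37, z = 0 mm from here. Shut, the mouth is free from above only over the 56 mm strip behind the front wall, in front of the top panel: there a finger can hook behind the wall
- stapler: Red and black desk stapler, 112 mm long (x, nose to +x), foot 34 wide and 9 mm high, above it a 20 wide steel magazine and, from 26 to 46 mm high, a red arm 28 wide; 130 to 250 g. Stands upright on the dark desk mat. Origin: centre of its underside
- stapler_mid (a point): Middle of the stapler, 25 mm above its origin
- duck: Yellow toy duck, 80 mm long, 74 high. Bystander; origin under its centre
- mug: White mug, 82 mm across, 92 high, handle to its +y. Bystander; origin under its centre
- jar: Amber jar with black cap, 70 mm across, 100 high. Bystander; origin under its centre
Mind the look-alikes: they are no part of the job. Of the things like the stapler, leave any that is blue; of the rest the larger one is meant.

How it is judged (in metres and radians):
On the way, in this order (a step that is already met when the one before it is completed fails the run):
1. the green bin is tipped forward to its stop (beyond 0.62 rad) (value of joint green_bin above 0.62 rad), for 0.1 s.
2. the stapler is inside the green bin, let go and at rest (x of stapler_mid in the frame of green_in between -0.056 and 0.056 m and y of stapler_mid in the frame of green_in between -0.062 and 0.062 m and z of stapler_mid in the frame of green_in between 0 and 0.075 m and contact force between the fingers and stapler below 0.1 N and linear speed of stapler below 0.05 m/s), for 0.2 s.
3. the green bin is pushed back and clicked shut with the stapler inside (x of stapler_mid in the frame of green_in between -0.056 and 0.056 m and y of stapler_mid in the frame of green_in between -0.062 and 0.062 m and z of stapler_mid in the frame of green_in between 0 and 0.075 m and value of joint green_bin below 0.04 rad), for 0.2 s.
At the end, for the whole second after the job is handed in: The stapler lies inside the green bin, released and at rest, and all three bins (green, orange, grey) are clicked shut: each within 0.04 rad of fully closed (the catch cannot hold them there unless it has clicked) (all of step 3 and contact force between the fingers and stapler below 0.1 N and linear speed of stapler below 0.05 m/s and value of joint each of orange_bin, grey_bin below 0.04 rad); the robot touches nothing.
It fails at once if the duck is shifted by more than 30 mm or tipped over (distance of duck from where it was at the start of the episode above 0.03 m or angle between duck's own z axis and vertical above 0.4 rad).
It fails at once if the mug is shifted by more than 30 mm or tipped over (distance of mug from where it was at the start of the episode above 0.03 m or angle between mug's own z axis and vertical above 0.4 rad).
It fails at once if the jar is shifted by more than 30 mm or tipped over (distance of jar from where it was at the start of the episode above 0.03 m or angle between jar's own z axis and vertical above 0.4 rad).
It fails at once if the grey bin is pulled out of its catch (value of joint grey_bin above 0.12 rad).
It also fails if it takes over 72 s, if anything falls off the work surface, if the arm or the gripper's body presses on something with over 40 N, if the wrist force passes 120 N, or if a joint passes its speed limit or range.

## Working session

There is one attempt and no reset: what is moved stays moved. The work goes in short steps, Python scripts to look and compute and a tool call to move; the robot and the scene stay as the last step left them, time stands still between calls to the robot, and variables do not carry over. Pictures are saved under pics/ and viewed, at most 10 in all, crops included, and the job is handed in when it is done.

Besides the shell and the picture viewer there is one more tool, called as a command line: name --argument value ..., lists and objects as JSON in quotes. move_arm: Moves the arm, as the interface text tells. Its arguments: {"type":"object","properties":{"moves":{"type":"array","items":{"type":"array","items":{"type":"array","items":{"type":"number"}}}}},"required":["moves"]}

```bash
ls; mkdir -p pics; python3 - <<'E'
from workcell import env,get_image
import cv2,pickle
for n in("scene","top"):
    d=get_image(n);cv2.imwrite(f"pics/{n}0.png",d["image"]);pickle.dump(d,open(f"{n}0.pkl","wb"))
    print(d["camera_matrix"],d["D"],d["pose"])
print(env.sense())
E
```

```text
pics
[[366.46378791   0.         252.77221335]
 [  0.         366.46378791 189.29488097]
 [  0.           0.           1.        ]] [-0.11502302  0.          0.          0.          0.        ] [[-7.26936671e-01  6.51625410e-01 -2.16673490e-01  3.79714494e+02]
 [-6.86677017e-01 -6.92597852e-01  2.20868488e-01  1.47747167e+02]
 [-6.14407529e-03  3.09342109e-01  9.50930970e-01  9.49373635e+02]
 [ 0.00000000e+00  0.00000000e+00  0.00000000e+00  1.00000000e+00]]
[[455.26376785   0.         245.99650867]
 [  0.         455.26376785 193.20908457]
 [  0.           0.           1.        ]] [-0.17034028  0.          0.          0.          0.        ] [[ 2.60535997e-02  9.96739442e-01 -7.63655325e-02  4.97353425e+02]
 [-9.99659190e-01  2.58515668e-02 -3.63310681e-03 -4.90971300e+01]
 [-1.64709219e-03  7.64341620e-02  9.97073270e-01  1.25731731e+03]
 [ 0.00000000e+00  0.00000000e+00  0.00000000e+00  1.00000000e+00]]
{'clock': 0.1, 'joint_pos': array([-1.35550576e+00,  5.28367407e-01,  1.43374124e+00, -4.32673532e-06,
        1.18139946e+00, -1.78468915e-01]), 'dq': array([-0.00111942, -0.00143142, -0.00182903, -0.00065099, -0.0010505 ,
       -0.00069244]), 'joint_torque': array([-1.73128606e-04, -4.40985417e+01, -1.77151108e+01,  6.35087932e-02,
        5.34076814e-02, -3.96941027e-05]), 'position': array([ 239.69415342, -576.51610149,  221.68352153]), 'eef_rot': array([ 9.80681095e-01,  1.95611026e-01, -1.96318155e-05, -9.57526646e-04]), 'force': array([-0.14661288, -0.14618258, -1.34962967]), 'moment': array([ 0.00998776,  0.02374916, -0.0192277 ]), 'gripper_force': 0.0, 'gripper_width': 86.61372086391283}
```

View pics/scene0.png

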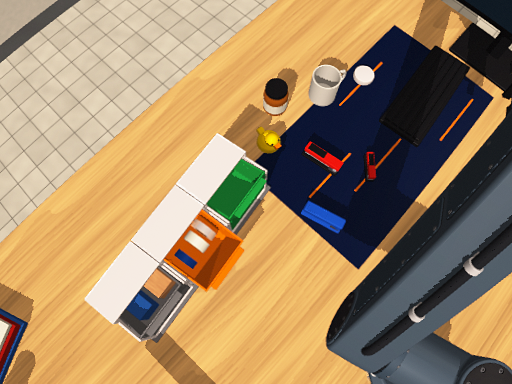

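View pics/top0.png

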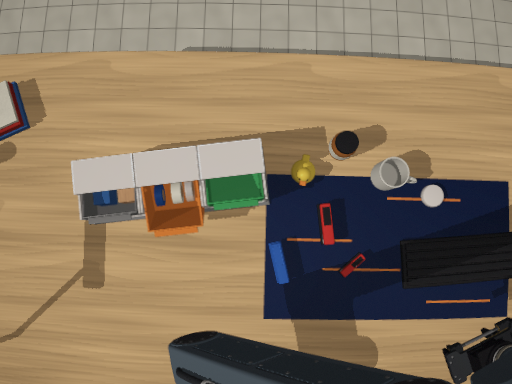

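The top picture shows the grey, orange and green bins left to right at rows 150–230, with fronts facing the robot. The large red stapler is at (327,223), with a small one at (353,265) and a blue one at (278,262). The duck is at (303,172). The scene picture agrees.

```bash
python3 - <<'E'
import cv2
a=cv2.imread("pics/top0.png")[130:290,65:365]
cv2.imwrite("pics/c1.png",cv2.resize(a,None,fx=2.66,fy=2.66,interpolation=cv2.INTER_CUBIC))
b=cv2.imread("pics/scene0.png")[125:345,80:380]
cv2.imwrite("pics/c2.png",cv2.resize(b,None,fx=2.66,fy=2.66,interpolation=cv2.INTER_CUBIC))
E
```

```text
(no output)
```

View pics/c1.png

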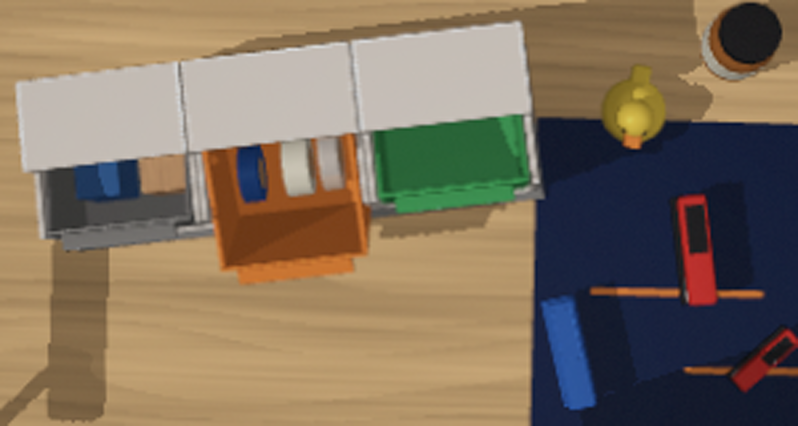

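View pics/c2.png

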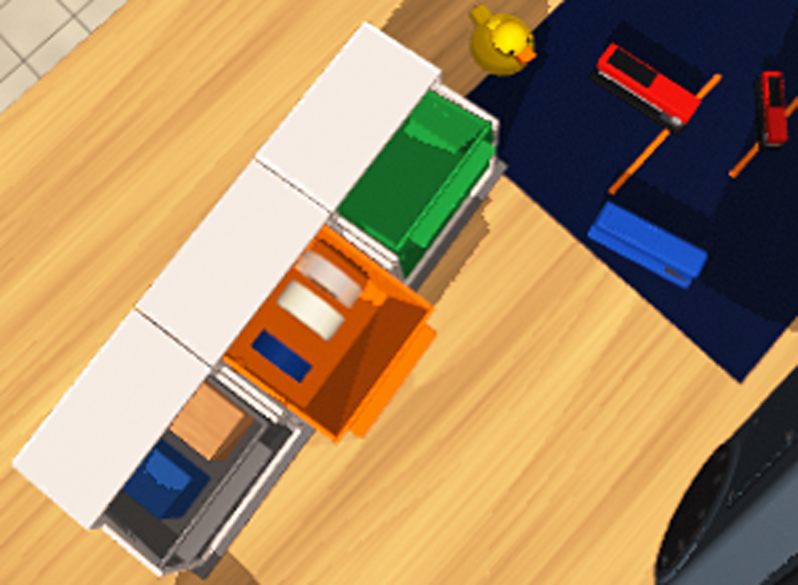

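Crop c1: the panel corners are at (17,82), (520,22), (531,113) and (22,171), the orange lip front edge runs (243,284)–(355,270), and the stapler arm top runs from (680,197) to (718,302). Crop c2: the panel corners are at (15,464), (367,24), (440,72) and (91,527), and the stapler runs from (607,45) to (690,115).

```bash
cat > h.py <<'E'
import numpy as np,cv2,pickle
from scipy.optimize import least_squares
C={n:pickle.load(open(n+"0.pkl","rb")) for n in("scene","top")}
def proj(n,P):
    d=C[n];T=np.linalg.inv(d["pose"]);F=np.diag([1,-1,-1.]);R=F@T[:3,:3];t=F@T[:3,3]
    return cv2.projectPoints(np.asarray(P,float).reshape(-1,1,3),cv2.Rodrigues(R)[0],t,d["camera_matrix"],np.asarray(d["D"],float))[0][:,0]
def tc(p):return np.asarray(p)/2.66+[65,130]-.3
def sc(p):return np.asarray(p)/2.66+[80,125]-.3
def loc(p,P):
    c,s=np.cos(p[2]),np.sin(p[2]);P=np.asarray(P,float)
    return np.c_[p[0]+c*P[:,0]-s*P[:,1],p[1]+s*P[:,0]+c*P[:,1],P[:,2]]
def tri(px): # {'top':uv,'scene':uv} -> point
    r=least_squares(lambda X:np.concatenate([proj(n,X)[0]-px[n] for n in px]),[500,0,80.]);return r.x,r.fun
E
python3 - <<'E'
from h import *
# row pose: origin=orange case centre
Lt=[[73,236,172],[73,-236,172],[-11,-236,172],[-11,236,172],[73,-79,172],[73,79,172]]
ut=tc([[17,82],[520,22],[531,113],[22,171],[352,42],[181,62]])
Ls=Lt[:4];us=sc([[15,464],[367,24],[440,72],[91,527]])
f=lambda p:np.r_[(proj("top",loc(p,Lt))-ut).ravel(),(proj("scene",loc(p,Ls))-us).ravel()]
r=least_squares(f,[550,100,0]);p=r.x;print("row",p,np.round(r.fun,1))
for n,y in(("green",-158),("orange",0),("grey",158)):print(n,loc(p,[[0,y,8]]))
def lip(th,P,y):
    P=np.asarray(P,float)+[-33,0,115];c,s=np.cos(th),np.sin(th)
    return loc(p,np.c_[-46+c*P[:,0]-s*P[:,2],P[:,1]+y,32+s*P[:,0]*1+c*P[:,2]])
# front lip corners
F=[[-8,55,0],[-8,-55,0]]
u=tc([[243,284],[355,270]]);v=sc([[360,437],[436,330]])
for w in("top","scene"):
  g=lambda th:(proj(w,lip(th[0],F,0))-(u if w=="top" else v)).ravel()
  q=least_squares(g,[.5]);print(w,"tilt",q.x,q.fun)
print("green lip",lip(0,[[0,0,0],[12,0,0]],-158),"open",lip(.7,[[0,0,0],[12,0,0]],-158),"orange",lip(q.x[0],[[0,0,0]],0))
# stapler
for z in(46,50):
  S=[[680,197],[705,195],[718,302],[690,304]]
  d=C["top"]
  def at(n,uv):
    return least_squares(lambda X:(proj(n,[X[0],X[1],z])[0]-uv),[450,-150.]).x
  a=np.array([at("top",x) for x in tc(S)]);m=a.mean(0);ax=(a[2]+a[3]-a[0]-a[1])/2
  print(z,m,np.linalg.norm(ax),np.degrees(np.arctan2(ax[1],ax[0])),np.linalg.norm(a[0]-a[1]))
  print("scene ends",[at("scene",x) for x in sc([[607,45],[598,70],[700,100],[682,120]])])
print("duck base approx",[least_squares(lambda X:(proj("top",[X[0],X[1],40])[0]-tc([[634,105]])[0]),[450,-150.]).x], "jar",least_squares(lambda X:(proj("top",[X[0],X[1],100])[0]-tc([[750,35]])[0]),[450,-150.]).x)
E
```

```text
row [6.09839844e+02 1.45412830e+02 1.39681675e-01] [ 0.1  0.4  0.9  0.2  0.8  0.2  0.7  0.6 -0.4  0.  -0.2  0.2 -1.7  0.1
 -0.4 -1.4  1.  -0.7 -1.2  1.5]
green [[631.83785211 -11.04830814   8.        ]]
orange [[609.83984441 145.41282971   8.        ]]
grey [[587.84183671 301.87396756   8.        ]]
top tilt [0.45858681] [-1.12142268 -0.07212587 -0.0152701   0.42436412]
scene tilt [0.44546216] [-0.37242291  0.19951276  0.07358367  0.20907448]
green lip [[553.60728319 -22.04731199 147.        ]
 [565.49040758 -20.37657723 147.        ]] open [[487.9284365  -31.28157805  98.69766786]
 [497.01715135 -30.00372962 106.42828011]] orange [[485.73030815 127.96336864 121.55846316]]
46 [ 514.73224061 -263.67896105] 107.98207262285463 -172.84418182904315 25.52148868004028
scene ends [array([ 570.01026283, -263.74247055]), array([ 558.52898671, -236.22315755]), array([ 462.30061291, -282.23002366]), array([ 461.96829425, -252.9209989 ])]
50 [ 514.67485245 -262.97037105] 107.62549529539395 -172.84418182904568 25.437211873661752
scene ends [array([ 569.16766233, -261.9204575 ]), array([ 557.73722354, -234.5229958 ]), array([ 461.93493423, -280.32615056]), array([ 461.60408703, -251.14690166])]
duck base approx [array([ 659.66164149, -196.98425775])] jar [ 723.93757575 -302.9103868 ]
```

```bash
cat >> h.py <<'E'
from scipy.spatial.transform import Rotation as Ro
from workcell import env
ROW=np.array([609.84,145.41,.1397])
def W(x,y,z,dy=0): return loc(ROW,[[x,y+dy,z]])[0]      # row-frame (orange y=0, green -158) -> world, z world
def Rt(yaw,tilt=0): # tool x at yaw, z down, then turned by tilt about tool x
    return Ro.from_euler('z',yaw)*Ro.from_euler('x',np.pi)*Ro.from_rotvec([tilt,0,0])
def rows(p0,R0,tg,step=60,ang=.18):
    """tg: list of (pos,Rot). prints rows relative to start pose, 5 per call, re-based each call"""
    seq=[];p,R=p0,R0
    for q,S in tg:
        q=np.asarray(q,float);d=(R.inv()*S).as_rotvec()
        n=max(1,int(np.ceil(max(np.linalg.norm(q-p)/step,np.linalg.norm(d)/ang))))
        seq+=[(p+(q-p)*k/n,R*Ro.from_rotvec(d*k/n)) for k in range(1,n+1)];p,R=q,S
    b=(p0,R0)
    for i,(q,S) in enumerate(seq):
        if i%5==0 and i: b=seq[i-1];print('--')
        print(np.round(b[1].inv().apply(q-b[0]),1),np.round((b[1].inv()*S).as_rotvec(),3))
def now():
    s=env.sense();return s["position"],Ro.from_quat(s["eef_rot"])
E
python3 - <<'E'
from h import *
p,R=now();R=Ro.from_quat([.980681,.195611,0,0]);p=np.array([239.8,-577.1,222.5])
S=Rt(.14);print(W(-45,-158,215))
rows(p,R,[(W(-45,-158,215),S),(W(-45,-158,132),S)])
E
```

```text
[587.27927323 -17.31680667 215.        ]
[ 48.7 -34.9   0.7] [-0.    -0.     0.023]
[ 97.4 -69.8   1.4] [-0.    -0.     0.046]
[ 146.1 -104.6    2. ] [-0.    -0.     0.069]
[ 194.8 -139.5    2.7] [-0.    -0.     0.092]
[ 243.5 -174.4    3.4] [-0.    -0.     0.115]
--
[ 44.4 -40.2   0.7] [-0.    -0.     0.023]
[ 88.7 -80.5   1.4] [-0.    -0.     0.046]
[ 133.1 -120.7    2. ] [-0.    -0.     0.069]
[ 177.4 -161.     2.7] [-0.    -0.     0.092]
[ 221.8 -201.2    3.4] [-0.    -0.     0.115]
--
[ 39.4 -45.1   0.7] [-0.    -0.     0.023]
[ 39.4 -45.1  42.2] [-0.    -0.     0.023]
[ 39.4 -45.1  83.7] [-0.    -0.     0.023]
```

move_arm --moves '[[[48.7, -34.9, 0.7, 0, 0, 0.023, 1], [97.4, -69.8, 1.4, 0, 0, 0.046, 1], [146.1, -104.6, 2, 0, 0, 0.069, 1], [194.8, -139.5, 2.7, 0, 0, 0.092, 1], [243.5, -174.4, 3.4, 0, 0, 0.115, 1]]]'

```text
clock: 0.72
position: [398.4, -320.8, 218.9]
eef_rot: [0.99, 0.138, -0.0, -0.0]
force: [0.4, -1.0, 1.1]
gripper_width: 45.3
gripper_force: 0.0
```

move_arm --moves '[[[44.4, -40.2, 0.7, 0, 0, 0.023, 1], [88.7, -80.5, 1.4, 0, 0, 0.046, 1], [133.1, -120.7, 2, 0, 0, 0.069, 1], [177.4, -161, 2.7, 0, 0, 0.092, 1], [221.8, -201.2, 3.4, 0, 0, 0.115, 1]]]'

```text
clock: 1.35
position: [556.3, -66.3, 215.5]
eef_rot: [0.997, 0.081, -0.0, -0.0]
force: [0.5, -0.1, -0.6]
gripper_width: 1.8
gripper_force: 0.0
```

move_arm --moves '[[[39.4, -45.1, 0.7, 0, 0, 0.023, 1], [39.4, -45.1, 0.7, 0, 0, 0.023, 1], [39.4, -45.1, 0.7, 0, 0, 0.023, 1]]]'

```text
clock: 1.72
position: [586.4, -17.2, 214.5]
eef_rot: [0.997, 0.071, -0.001, 0.0]
force: [-0.6, -0.8, 0.9]
gripper_width: 0.6
gripper_force: 0.0
```

move_arm --moves '[[[0, 0, 41, 0, 0, 0, 1], [0, 0, 83, 0, 0, 0, 1], [0, 0, 83, 0, 0, 0, 1]]]'

```text
clock: 2.1
position: [583.5, -18.4, 129.2]
eef_rot: [0.998, 0.069, -0.004, -0.001]
force: [0.8, -0.0, 0.3]
gripper_width: 0.2
gripper_force: 0.0
```

move_arm --moves '[[[-8, 0, 0, 0, 0, 0, 1], [-14, 0, 1, 0, 0, 0, 1], [-22, 0, 3, 0, 0, 0, 1], [-32, 0, 6, 0, 0, 0, 1], [-41, 0, 11, 0, 0, 0, 1]]]'

```text
clock: 2.72
position: [546.1, -23.3, 121.8]
eef_rot: [0.998, 0.07, 0.001, 0.0]
force: [1.0, -0.2, 0.2]
gripper_width: 0.3
gripper_force: 0.5
```

```bash
python3 - <<'E'
from workcell import get_image
import cv2
a=get_image("top")["image"][130:290,65:365]
cv2.imwrite("pics/c3.png",cv2.resize(a,None,fx=2.66,fy=2.66,interpolation=cv2.INTER_CUBIC))
E
```

```text
(no output)
```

View pics/c3.png

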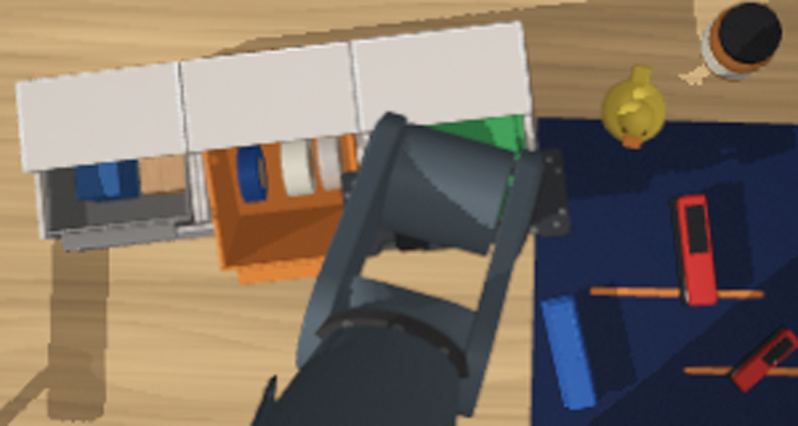

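The arm hides the bin, but the catch seems to have let go, so I keep pulling to the stop.

move_arm --moves '[[[-9, 0, 5, 0, 0, 0, 1], [-17, 0, 12, 0, 0, 0, 1], [-24, 0, 18, 0, 0, 0, 1], [-32, 0, 26, 0, 0, 0, 1], [-37, 0, 29, 0, 0, 0, 1]]]'

```text
clock: 3.4
position: [516.7, -28.0, 95.3]
eef_rot: [0.998, 0.068, 0.008, 0.0]
force: [9.7, 11.7, 31.4]
gripper_width: 0.6
gripper_force: 13.9
```

move_arm --moves '[[[-3, 0, 0, 0, 0, 0, 1], [-3, 0, 0, 0, 0, 0, 1]]]'

```text
clock: 3.65
position: [516.5, -28.0, 95.8]
eef_rot: [0.998, 0.068, 0.011, 0.001]
force: [11.6, 11.3, 15.8]
gripper_width: 0.2
gripper_force: 10.1
```

move_arm --moves '[[[18, 0, 0, 0, 0, 0, 1], [22, 0, -30, 0, 0, 0, 1], [22, 0, -90, 0, 0, 0, 0.6], [22, 0, -130, 0, 0, 0, 0.3], [22, 0, -130, 0, 0, 0, 0.3]]]'

```text
clock: 4.28
position: [530.3, -26.0, 224.7]
eef_rot: [0.998, 0.07, 0.003, 0.001]
force: [0.5, -1.1, 0.1]
gripper_width: 22.5
gripper_force: 0.0
```

```bash
python3 - <<'E'
from h import *
from workcell import get_image
p,R=now();print(p)
S=Rt(.125)
rows(p,R,[([514.7,-263.3,180],S),([514.7,-263.3,90],S)])
a=get_image("scene")["image"][125:345,80:380]
cv2.imwrite("pics/c4.png",cv2.resize(a,None,fx=2.66,fy=2.66,interpolation=cv2.INTER_CUBIC))
E
```

```text
[530.25256706 -26.00384257 224.71987277]
[-9.8 46.5  9. ] [ 0.001 -0.001  0.003]
[-19.6  93.1  18. ] [ 0.001 -0.002  0.006]
[-29.4 139.6  27. ] [ 0.002 -0.003  0.01 ]
[-39.2 186.1  36. ] [ 0.002 -0.005  0.013]
[-49.  232.6  45.1] [ 0.003 -0.006  0.016]
--
[ 0. -0. 45.] [0. 0. 0.]
[ 0. -0. 90.] [0. 0. 0.]
```

View pics/c4.png

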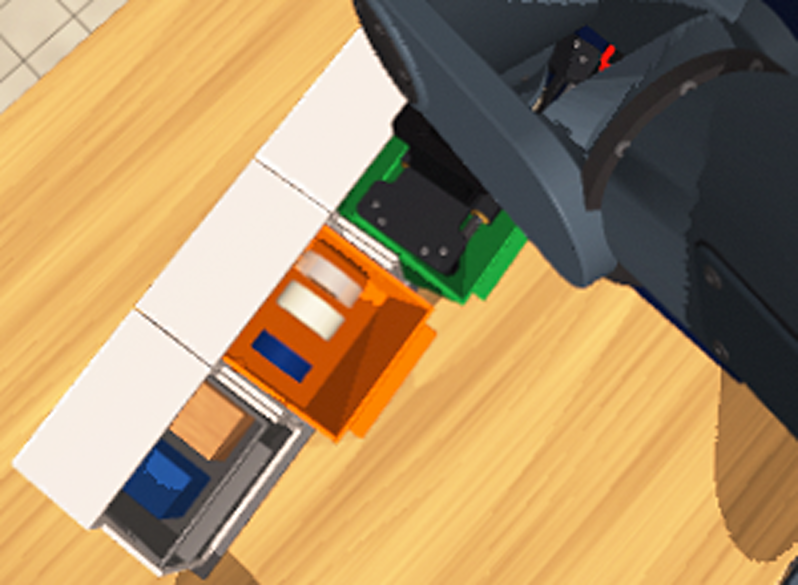

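move_arm --moves '[[[-9.8, 46.5, 9, 0, 0, 0.003, 0], [-19.6, 93, 18, 0, 0, 0.006, 0], [-29.4, 139.6, 27, 0, 0, 0.01, 0], [-39, 186, 36, 0, 0, 0.013, 0], [-49, 232.5, 45, 0, 0, 0.016, 0]]]'

```text
clock: 4.95
position: [511.0, -263.0, 174.2]
eef_rot: [0.998, 0.062, -0.002, -0.002]
force: [0.8, 0.4, -0.4]
gripper_width: 76.4
gripper_force: 0.0
```

move_arm --moves '[[[0, 0, 45, 0, 0, 0, 0.1], [0, 0, 90, 0, 0, 0, 0.1], [0, 0, 90, 0, 0, 0, 0.1]]]'

```text
clock: 5.32
position: [508.6, -259.8, 81.9]
eef_rot: [0.998, 0.062, -0.005, -0.004]
force: [-0.7, 0.5, 0.5]
gripper_width: 78.4
gripper_force: 0.0
```

```bash
python3 - <<'E'
from h import *
from workcell import get_image
p,R=now();print(p,env.sense()["gripper_width"],env.sense()["joint_pos"])
rows(p,R,[([514.7,-263.3,17],Rt(.125))])
a=get_image("scene")["image"][90:270,240:440]
cv2.imwrite("pics/c5.png",cv2.resize(a,None,fx=3,fy=3,interpolation=cv2.INTER_CUBIC))
E
```

```text
[ 508.56383451 -259.81305846   81.92118701] 78.3510738849375 [-6.67856150e-01  6.56710566e-01  1.67403201e+00 -1.64223617e-04
  8.24309609e-01  7.78788216e-01]
[ 3.1  2.4 32.4] [-0.005  0.005 -0.   ]
[ 6.3  4.8 64.8] [-0.009  0.01  -0.001]
```

View pics/c5.png

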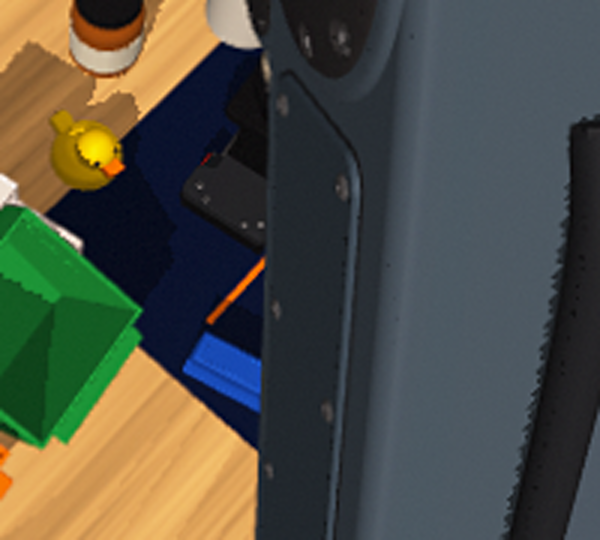

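The green bin stays open at its stop, and the gripper hides the stapler. I go down and grip by force feedback.

move_arm --moves '[[[3, 2, 32, -0.005, 0.005, 0, 0.1], [6, 3.5, 57, -0.009, 0.01, 0, 0.1], [6, 3.5, 62, -0.009, 0.01, 0, 0.1], [6, 3.5, 62, -0.009, 0.01, 0, 0.1]]]'

```text
clock: 5.88
position: [519.9, -265.6, 26.2]
eef_rot: [0.998, 0.063, 0.006, 0.005]
force: [-0.9, 0.3, -0.7]
gripper_width: 78.4
gripper_force: 0.0
```

move_arm --moves '[[[0, 0, 0, 0, 0, 0, 0.1], [0, 0, 0, 0, 0, 0, 0.1]]]'

```text
clock: 6.12
position: [519.8, -265.7, 26.2]
eef_rot: [0.998, 0.062, 0.006, 0.005]
force: [0.6, -0.3, 0.2]
gripper_width: 78.5
gripper_force: 0.0
```

move_arm --moves '[[[-5, -3, 9, 0.01, -0.012, 0, 0.1], [-5, -3, 9, 0.01, -0.012, 0, 0.1], [-5, -3, 9, 0.01, -0.012, 0, 1], [-5, -3, 9, 0.01, -0.012, 0, 1], [-5, -3, 9, 0.01, -0.012, 0, 1]]]'

```text
clock: 6.75
position: [514.1, -263.1, 16.0]
eef_rot: [0.998, 0.062, -0.001, -0.0]
force: [0.4, 0.7, 0.5]
gripper_width: 56.0
gripper_force: 0.0
```

move_arm --moves '[[[0, 0, 0, 0, 0, 0, 1], [0, 0, 0, 0, 0, 0, 1], [0, 0, 0, 0, 0, 0, 1]]]'

```text
clock: 7.12
position: [514.1, -263.2, 16.0]
eef_rot: [0.998, 0.062, -0.001, -0.0]
force: [-0.3, -0.7, 0.4]
gripper_width: 27.7
gripper_force: 30.0
```

```bash
python3 - <<'E'
from h import *
p,R=now();S1=Rt(.14+np.pi/2);S=Rt(.14+np.pi/2,-.5);print(S.as_matrix()[:,2])
rows(p,R,[(p+[0,0,160],R),(W(-112,-158,190),S),(W(-59,-158,89),S)])
E
```

```text
[ 0.47473484  0.06690053 -0.87758256]
[ -0.1  -0.  -53.3] [0. 0. 0.]
[-2.000e-01 -1.000e-01 -1.067e+02] [0. 0. 0.]
[-3.0e-01 -1.0e-01 -1.6e+02] [0. 0. 0.]
[   3.3  -23.5 -161.4] [-0.039  0.04  -0.155]
[   7.   -46.9 -162.8] [-0.078  0.079 -0.31 ]
--
[ 10.7 -21.   -2.6] [-0.039  0.04  -0.155]
[ 21.4 -42.   -5.1] [-0.078  0.079 -0.31 ]
[ 32.2 -63.   -7.7] [-0.117  0.119 -0.465]
[ 42.9 -84.  -10.3] [-0.157  0.159 -0.62 ]
[  53.6 -105.   -12.8] [-0.196  0.198 -0.775]
--
[22.6 -6.8 -2. ] [-0.039  0.04  -0.155]
[ 45.2 -13.7  -3.9] [-0.078  0.079 -0.31 ]
[ 67.9 -20.5  -5.9] [-0.117  0.119 -0.465]
[ 75.5 -16.4  50.5] [-0.117  0.119 -0.465]
[ 83.1 -12.4 106.9] [-0.117  0.119 -0.465]
```

move_arm --moves '[[[0, 0, -53, 0, 0, 0, 1], [0, 0, -107, 0, 0, 0, 1], [0, 0, -160, 0, 0, 0, 1], [3.3, -23.5, -161.4, -0.039, 0.04, -0.155, 1], [7, -46.9, -162.8, -0.078, 0.079, -0.31, 1]]]'

```text
clock: 7.75
position: [515.6, -215.4, 179.7]
eef_rot: [0.974, 0.218, 0.042, 0.037]
force: [-0.2, 0.4, -2.1]
gripper_width: 27.9
gripper_force: 30.0
```

move_arm --moves '[[[10.7, -21, -2.6, -0.039, 0.04, -0.155, 1], [21.4, -42, -5.1, -0.078, 0.079, -0.31, 1], [32.2, -63, -7.7, -0.117, 0.119, -0.465, 1], [42.9, -84, -10.3, -0.157, 0.159, -0.62, 1], [53.6, -105, -12.8, -0.196, 0.198, -0.775, 1]]]'

```text
clock: 8.38
position: [518.2, -96.2, 185.7]
eef_rot: [0.803, 0.566, 0.138, 0.12]
force: [0.1, -0.3, -0.9]
gripper_width: 27.7
gripper_force: 30.0
```

move_arm --moves '[[[22.6, -6.8, -2, -0.039, 0.04, -0.155, 1], [45.2, -13.7, -3.9, -0.078, 0.079, -0.31, 1], [67.9, -20.5, -5.9, -0.117, 0.119, -0.465, 1], [67.9, -20.5, -5.9, -0.117, 0.119, -0.465, 1], [67.9, -20.5, -5.9, -0.117, 0.119, -0.465, 1]]]'

```text
clock: 9.0
position: [520.3, -26.0, 189.8]
eef_rot: [0.636, 0.732, 0.186, 0.161]
force: [0.2, 0.7, -1.3]
gripper_width: 27.6
gripper_force: 30.0
```

```bash
python3 - <<'E'
from h import *
from workcell import get_image
p,R=now();S=Rt(.14+np.pi/2,-.5);print(p,W(-112,-158,190),env.sense()["gripper_width"],(R.inv()*S).as_rotvec())
rows(p,R,[(W(-112,-158,190),S),(W(-59,-158,89),S)],step=58)
a=get_image("scene")["image"][90:270,200:400]
cv2.imwrite("pics/c6.png",cv2.resize(a,None,fx=3,fy=3,interpolation=cv2.INTER_CUBIC))
E
```

```text
[520.33430196 -25.97825802 189.82927772] [520.93199965 -26.64629158 190.        ] 27.60545181279682 [-0.00204537 -0.00107622 -0.00013684]
[-0.7  0.5  0.1] [-0.002 -0.001 -0.   ]
[-0.8 -0.3 57.1] [-0.002 -0.001 -0.   ]
[ -0.9  -1.2 114.1] [-0.002 -0.001 -0.   ]
```

View pics/c6.png

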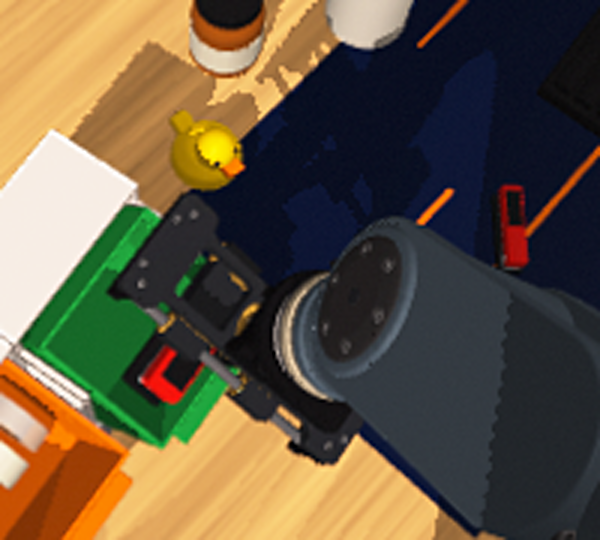

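The stapler is held crosswise above the open green bin, with its red end at (170,375) and clear of the side walls. Lowering in.

move_arm --moves '[[[-0.7, 0, 30, -0.002, 0, 0, 1], [-0.7, 0, 60, -0.002, 0, 0, 1], [-0.8, -0.5, 90, -0.002, 0, 0, 1], [-0.8, -1, 114, -0.002, 0, 0, 1], [-0.8, -1, 114, -0.002, 0, 0, 1]]]'

```text
clock: 9.68
position: [574.3, -19.9, 88.0]
eef_rot: [0.636, 0.731, 0.187, 0.161]
force: [-1.3, -0.7, -0.5]
gripper_width: 27.1
gripper_force: 30.0
```

move_arm --moves '[[[0, 0, 10, 0, 0, 0, 1], [0, 0, 18, 0, 0, 0, 1], [0, 0, 18, 0, 0, 0, 0.5], [0, 0, 18, 0, 0, 0, 0.45], [0, 0, 18, 0, 0, 0, 0.45]]]'

```text
clock: 10.3
position: [582.6, -18.6, 74.4]
eef_rot: [0.635, 0.731, 0.187, 0.163]
force: [-1.0, -0.8, 0.0]
gripper_width: 45.5
gripper_force: 0.3
```

move_arm --moves '[[[0, 0, 0, 0, 0, 0, 0.45], [0, 0, 0, 0, 0, 0, 0.45], [0, 0, -25, 0, 0, 0, 0.45], [0, 0, -70, 0, 0, 0, 0.45], [0, 0, -128, 0, 0, 0, 0.45]]]'

```text
clock: 10.92
position: [525.1, -26.2, 181.0]
eef_rot: [0.635, 0.731, 0.188, 0.161]
force: [0.6, -0.4, 1.0]
gripper_width: 47.5
gripper_force: 0.0
```

move_arm --moves '[[[0, 0, -60, 0, 0, 0, 0.7], [0, 0, -60, 0, 0, 0, 1], [0, 0, -60, 0, 0, 0, 1]]]'

```text
clock: 11.3
position: [497.4, -30.3, 233.5]
eef_rot: [0.635, 0.731, 0.189, 0.163]
force: [-0.4, -0.7, -0.1]
gripper_width: 25.5
gripper_force: 0.0
```

```bash
python3 - <<'E'
from h import *
from workcell import get_image
p,R=now();print(p)
S=Rt(.14)
# clear forward-high, then in front of green lip
rows(p,R,[(W(-220,-158,190),S),(W(-160,-158,82),S)],step=60)
a=np.vstack([get_image("scene")["image"][125:275,180:380],get_image("top")["image"][130:250,120:320]])
cv2.imwrite("pics/c7.png",cv2.resize(a,None,fx=2.2,fy=2.2,interpolation=cv2.INTER_CUBIC))
E
```

```text
[497.39734111 -30.3474143  233.51028608]
[ 0.  -9.5 -0.3] [ 0.039 -0.04   0.154]
[  0.1 -18.9  -0.5] [ 0.079 -0.079  0.307]
[  0.1 -28.4  -0.8] [ 0.118 -0.119  0.461]
[  0.2 -37.9  -1. ] [ 0.157 -0.159  0.614]
[  0.2 -47.4  -1.3] [ 0.197 -0.199  0.768]
--
[-6.3 -6.7  2.1] [ 0.039 -0.04   0.154]
[-12.7 -13.4   4.2] [ 0.079 -0.079  0.307]
[-19.  -20.2   6.3] [ 0.118 -0.119  0.461]
[-25.4 -26.9   8.4] [ 0.157 -0.159  0.614]
[-31.7 -33.6  10.5] [ 0.197 -0.199  0.768]
--
[20.  0. 36.] [-0.  0. -0.]
[40.  0. 72.] [-0.  0. -0.]
[ 60.   0. 108.] [-0.  0. -0.]
```

View pics/c7.png

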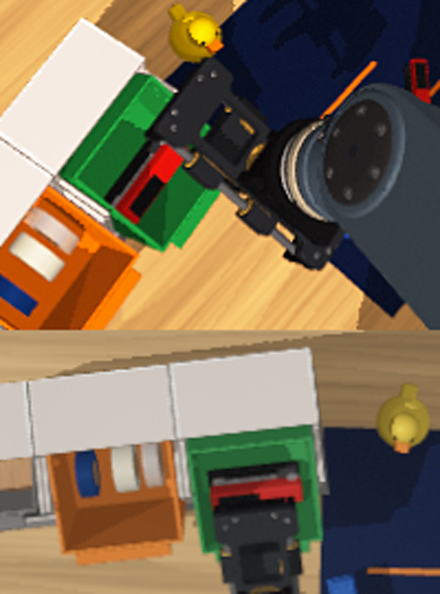

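The stapler lies in the green bin, red at (255,490) in the lower part of the picture, and the gripper is clear. Now I move round to the front of the lip.

move_arm --moves '[[[0, -9.5, -0.3, 0.039, -0.04, 0.154, 1], [0, -19, -0.5, 0.079, -0.079, 0.307, 1], [0, -28.4, -0.8, 0.118, -0.119, 0.461, 1], [0, -38, -1, 0.157, -0.159, 0.614, 1], [0, -47, -1.3, 0.197, -0.199, 0.768, 1]]]'

```text
clock: 12.02
position: [454.9, -35.5, 209.5]
eef_rot: [0.886, 0.443, 0.103, 0.088]
force: [0.1, 0.3, -0.2]
gripper_width: 0.9
gripper_force: 0.0
```

move_arm --moves '[[[-6.3, -6.7, 2, 0.039, -0.04, 0.154, 1], [-12.7, -13.4, 4, 0.079, -0.079, 0.307, 1], [-19, -20, 6, 0.118, -0.119, 0.461, 1], [-25.4, -27, 8, 0.157, -0.159, 0.614, 1], [-31.7, -33.6, 10.5, 0.197, -0.199, 0.768, 1]]]'

```text
clock: 12.65
position: [413.9, -42.0, 187.8]
eef_rot: [0.997, 0.078, -0.001, 0.001]
force: [0.0, 0.9, 0.1]
gripper_width: 0.3
gripper_force: 0.0
```

move_arm --moves '[[[0, 0, 0, 0, 0, 0, 1], [0, 0, 0, 0, 0, 0, 1]]]'

```text
clock: 12.9
position: [414.2, -42.4, 188.9]
eef_rot: [0.997, 0.081, 0.001, 0.002]
force: [-0.2, -0.2, 0.2]
gripper_width: 0.6
gripper_force: 0.0
```

```bash
python3 - <<'E'
from h import *
p,R=now();print(p)
S=Rt(.14)
rows(p,R,[(W(-185,-158,82),S)],step=60)
b=W(-185,-158,82)
for th in(.7,.6,.5,.4,.3,.2,.1,.05,0,-.03):
    c,s=np.cos(th),np.sin(th);x=-46-41*c-112*s;z=32-41*s+112*c
    print(th,"tcp shift from b:",x-9.5+185, "lip z",z)
E
```

```text
[414.18967039 -42.40302057 188.85722166]
[17.3 -0.2 53.5] [ 0.002 -0.001  0.011]
[ 34.7  -0.4 106.9] [ 0.004 -0.002  0.022]
0.7 tcp shift from b: 25.98908935071458 lip z 91.24939979911738
0.6 tcp shift from b: 32.421282768459236 lip z 101.28724746068752
0.5 tcp shift from b: 39.82345463882399 lip z 110.63279984894942
0.4 tcp shift from b: 48.12164490731283 lip z 119.19267929366846
0.3 tcp shift from b: 57.232940799780124 lip z 126.88135830895295
0.2 tcp shift from b: 67.06630525946224 lip z 133.62201415562157
0.1 tcp shift from b: 77.52348655915618 lip z 139.34729642861893
0.05 tcp shift from b: 82.95357236549042 lip z 141.81088322413842
0 tcp shift from b: 88.5 lip z 144.0
-0.03 tcp shift from b: 91.87794463897102 lip z 145.1794192881889
```

move_arm --moves '[[[17, 0, 53, 0, 0, 0.01, 1], [34.7, 0, 107, 0, 0, 0.022, 1], [34.7, 0, 107, 0, 0, 0.022, 1]]]'

```text
clock: 13.28
position: [446.8, -36.5, 78.7]
eef_rot: [0.998, 0.07, -0.003, 0.0]
force: [-0.9, 0.5, 0.9]
gripper_width: 0.5
gripper_force: 0.0
```

move_arm --moves '[[[18, 0, 0, 0, 0, 0, 1], [27, 0, 0, 0, 0, 0, 1], [33, 0, -5, 0, 0, 0, 1], [40, 0, -11, 0, 0, 0, 1], [48, 0, -17, 0, 0, 0, 1]]]'

```text
clock: 13.9
position: [487.5, -31.4, 102.6]
eef_rot: [0.997, 0.071, -0.006, 0.002]
force: [-13.6, -5.1, 10.1]
gripper_width: 0.6
gripper_force: 6.7
```

move_arm --moves '[[[8, 0, -5, 0, 0, 0, 1], [16, 0, -10, 0, 0, 0, 1], [24, 0, -13, 0, 0, 0, 1], [30, 0, -15, 0, 0, 0, 1], [36, 0, -15, 0, 0, 0, 1]]]'

```text
clock: 14.52
position: [531.7, -25.8, 115.4]
eef_rot: [0.998, 0.069, 0.001, 0.002]
force: [0.9, 1.1, 0.4]
gripper_width: 0.3
gripper_force: 0.0
```

```bash
python3 - <<'E'
from h import *
p,R=now();c,s=np.cos(.1397),np.sin(.1397);d=p[:2]-ROW[:2];print(c*d[0]+s*d[1],-s*d[0]+c*d[1],env.sense()["force"])
E
```

```text
-101.17106426844472 -158.6611030110941 [0.90544486 1.10903439 0.39659815]
```

move_arm --moves '[[[5, 0, 0, 0, 0, 0, 1], [9, 0, 0, 0, 0, 0, 1], [9, 0, 0, 0, 0, 0, 1]]]'

```text
clock: 14.9
position: [536.4, -25.1, 114.9]
eef_rot: [0.998, 0.07, -0.004, 0.002]
force: [-11.1, -4.5, 8.7]
gripper_width: 0.6
gripper_force: 5.6
```

move_arm --moves '[[[-40, 0, 0, 0, 0, 0, 1], [-74, 0, 10, 0, 0, 0, 1], [-74, -50, 15, 0, 0, 0, 1], [-74, -104, 15, 0, 0, 0, 1], [-74, -158, 15, 0, 0, 0, 1]]]'

```text
clock: 15.52
position: [447.1, 122.9, 99.1]
eef_rot: [0.998, 0.068, 0.003, 0.002]
force: [0.2, 0.3, 0.1]
gripper_width: 0.3
gripper_force: 0.0
```

move_arm --moves '[[[0, 0, 0, 0, 0, 0, 1], [15, 0, 0, 0, 0, 0, 1], [25, 0, 0, 0, 0, 0, 1], [34, 0, -5, 0, 0, 0, 1], [43, 0, -10, 0, 0, 0, 1]]]'

```text
clock: 16.15
position: [490.3, 126.6, 109.8]
eef_rot: [0.998, 0.068, 0.003, 0.002]
force: [0.2, -0.2, -0.1]
gripper_width: 0.3
gripper_force: 0.0
```

move_arm --moves '[[[8, 0, -4, 0, 0, 0, 1], [15, 0, -6, 0, 0, 0, 1], [22, 0, -6, 0, 0, 0, 1], [28, 0, -6, 0, 0, 0, 1], [32, 0, -6, 0, 0, 0, 1]]]'

```text
clock: 16.77
position: [514.3, 131.2, 115.1]
eef_rot: [0.998, 0.069, -0.005, 0.003]
force: [-14.4, -4.7, 13.0]
gripper_width: 0.3
gripper_force: 7.7
```

```bash
python3 - <<'E'
from h import *
p,R=now();c,s=np.cos(.1397),np.sin(.1397);d=p[:2]-ROW[:2];print(c*d[0]+s*d[1],-s*d[0]+c*d[1],env.sense()["force"])
E
```

```text
-96.58850597303075 -0.7768306010599773 [-14.38697111  -4.72286434  12.9853    ]
```

move_arm --moves '[[[-40, 0, 0, 0, 0, 0, 1], [-60, 10, -50, 0, 0, 0, 1], [-60, 40, -100, 0, 0, 0, 1], [-60, 95, -120, 0, 0, 0, 1], [-60, 150, -120, 0, 0, 0, 1]]]'

```text
clock: 17.4
position: [483.6, -26.1, 238.8]
eef_rot: [0.998, 0.07, 0.006, 0.004]
force: [0.3, -0.5, -0.1]
gripper_width: 0.2
gripper_force: 0.0
```

move_arm --moves '[[[0, 55, 0, 0, 0, 0, 1], [0, 110, 0, 0, 0, 0, 1], [0, 165, 0, 0, 0, 0, 1], [0, 220, 0, 0, 0, 0, 1], [0, 220, 0, 0, 0, 0, 1]]]'

```text
clock: 18.02
position: [512.8, -247.2, 237.3]
eef_rot: [0.998, 0.066, 0.003, 0.004]
force: [0.3, -0.2, 0.8]
gripper_width: 0.6
gripper_force: 0.0
```

```bash
python3 - <<'E'
from h import *
from workcell import get_image
p,R=now();print(p)
a=np.vstack([get_image("scene")["image"][125:345,80:300],get_image("top")["image"][130:260,65:285]])
cv2.imwrite("pics/c8.png",cv2.resize(a,None,fx=1.7,fy=1.7,interpolation=cv2.INTER_CUBIC))
E
```

```text
[ 512.78529054 -247.1805622   237.28602098]
```

View pics/c8.png

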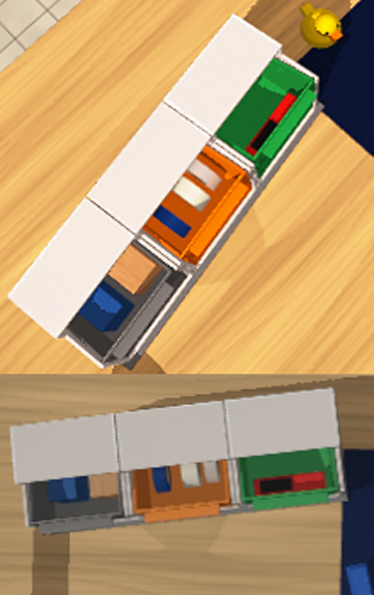

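All three lips line up (lower picture: grey at (75,528), orange at (181,515), green at (280,502)). The stapler lies in the shut green bin and the robot is clear.

```bash
python3 -c "
from workcell import env
print(env.sign_off())"
```

```text
the job is handed in; nothing more can be done
None
```

The job is handed in at about 18 s on the clock: the red stapler lies released in the green bin, and the green and orange bins are pushed home to their shut position. The grey bin and the duck, mug and jar were not touched; sign-off returned no verdict.

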